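# Pop the fuse door, then the battery hatch, on their push-push latches

### The job

Each of the two grey boxes has a top hatch on a push-push latch. Press the white ring of the red fuse door fully in with a fingertip, once, let go, and see that the door pops up and stays open by itself for a second; only then do the same with the yellow battery hatch. Press each hatch home only once, leave both standing open, grasp nothing, and leave the adapter, the nut and the torch where they are.

Things in the scene. Friction and masses are not known exactly. Their poses are not given: they have to be found in the camera images.
- fuse_unit: grey box 122 (x) x 96 (y) x 58 mm high, fixed to the bench. Origin: centre of its underside, z up. In its top a red hatch, 100 (x) x 48 (y) x 15 mm, its top 70 mm above the bench when latched, hinged along y at the box's own x = +47, z = 67 mm; free edge toward the box's own -x. Under the red hatch: three cartridge fuses.
- battery_unit: grey box 122 (x) x 96 (y) x 58 mm high, fixed to the bench. Origin: centre of its underside, z up. In its top a yellow hatch, 100 (x) x 48 (y) x 15 mm, its top 70 mm above the bench when latched, hinged along y at the box's own x = +47, z = 67 mm; free edge toward the box's own -x. Under the yellow hatch: two green cells.
- fuse_door_mark (a point): centre of the white ring (19 mm across) on top of the red hatch, where it is to be pressed, 82 mm from the hinge and 19 mm from the free edge, on the hatch's centre line, 71 mm above the bench when latched; moves with the hatch. z = outward from the hatch; -x runs from hinge to free edge.
- battery_hatch_mark (a point): centre of the white ring (19 mm across) on top of the yellow hatch, where it is to be pressed, 82 mm from the hinge and 19 mm from the free edge, on the hatch's centre line, 71 mm above the bench when latched; moves with the hatch. z = outward from the hatch; -x runs from hinge to free edge.
- fuse_door (a joint): red fuse hatch, rad: 0 (to 0.01) latched shut, negative pressed in (stop -0.145, 12 mm down at the ring), 0.6 popped open (ring 46 mm, free edge 57 mm higher). Press the ring to the stop (past -0.125; 1 to 3 N until the stop) and let go: a spring swings it open in about 1.5 s and holds it. A half press does not release it. Pressing it fully down again latches it shut.
- battery_hatch (a joint): yellow battery hatch, rad: 0 (to 0.01) latched shut, negative pressed in (stop -0.145, 12 mm down at the ring), 0.6 popped open (ring 46 mm, free edge 57 mm higher). Press the ring to the stop (past -0.125; 1 to 3 N until the stop) and let go: a spring swings it open in about 1.5 s and holds it. A half press does not release it. Pressing it fully down again latches it shut.
- fuse_latch (a joint): hidden index pin in the latch of the red hatch (m); counts presses: 0 latched at the start, about 0.005 at the stop of the first press, 0.009 to 0.012 after release, above 0.013 once the hatch has been pressed home a second time.
- battery_latch (a joint): hidden index pin in the latch of the yellow hatch (m); counts presses: 0 latched at the start, about 0.005 at the stop of the first press, 0.009 to 0.012 after release, above 0.013 once the hatch has been pressed home a second time.
- brass_adapter: brass pipe adapter standing upright, 27 x 31 x 44 mm, origin at the centre of its underside; bystander. It stands beside a big fixed bench vice that fills x 0.34 to 0.69, y -0.01 to 0.69 m, up to 205 mm, with a valve block on it up to 400 mm (y 0.38 to 0.61): the arm must pass in front of or above them.
- big_nut: large steel hexagon nut lying flat, 30 x 35 x 16 mm, origin at the centre of its underside; bystander
- dark_torch: dark grey pocket torch lying on its side, 34 x 107 x 35 mm (long axis = its y), origin at the centre of its underside; bystander

How it is judged:
On the way, in this order (a step that is already met when the one before it is completed fails the run):
1. the red fuse door has popped open and stands open, untouched, for 1 s, the yellow hatch still shut (value of joint fuse_door above 0.5 rad and contact force between each of the arm, the fingers and fuse_unit below 0.3 N and contact force between each of the arm, the fingers and battery_unit below 0.3 N and value of joint battery_hatch below 0.05 rad), for 1 s.
2. the yellow battery hatch has popped open too and stands open, untouched, for 0.5 s (value of joint each of fuse_door, battery_hatch above 0.5 rad and contact force between each of the arm, the fingers and fuse_unit below 0.3 N and contact force between each of the arm, the fingers and battery_unit below 0.3 N), for 0.5 s.
At the end, for the whole second after the job is handed in: Both hatches stand open beyond 0.5 rad and at rest, each pressed home only once; the adapter, nut and torch within 20 mm of where they were (value of joint each of fuse_door, battery_hatch above 0.5 rad and value of joint each of fuse_latch, battery_latch below 0.013 m and velocity of joint fuse_door between -0.05 and 0.05 rad/s and velocity of joint battery_hatch between -0.05 and 0.05 rad/s and distance of each of brass_adapter, big_nut, dark_torch from where it was at the start of the episode below 0.02 m); the robot touches nothing.
It fails at once if the yellow hatch was pressed or opened before the red door stood open (value of joint fuse_door below 0.5 rad and (value of joint battery_hatch below -0.05 rad or value of joint battery_hatch above 0.1 rad)).
It fails at once if a hatch was pressed home a second time (value of joint any of fuse_latch, battery_latch above 0.013 m).
It fails at once if a bystander (adapter, nut, torch) was picked up or moved more than 20 mm (distance of any of brass_adapter, big_nut, dark_torch from where it was at the start of the episode above 0.02 m).
It also fails if it takes over 48 s, if anything falls off the work surface, if the arm or the gripper's body presses on something with over 40 N, if the wrist force passes 120 N, or if a joint passes its speed limit or range.

### The arm

A 7-joint arm with a two-finger parallel gripper is mounted at the origin on a cart in front of the work surface, level with it; the furniture and walls round the work are solid. World frame = base frame: x ahead of the robot, y to its left, z up, the work surface at z = 0. Lengths are in m, angles in rad, forces in N, time in s.
With the tool pointing down it reaches from about 0.425 to 0.875 m from the base axis. Payload 4.7 kg.
Tool frame: the origin (TCP) lies at the very end of the fingers, on their centre line; the grasp point (between the pads) lies 19 mm behind it; z points along the fingers, y is the line along which they close (so a half turn about z gives the same grasp; the last joint's range is limited). The gripper opens to 87 mm and grips with 3 to 60 N. Pads are 19 mm wide; open, the fingers measure 117 mm over their backs; the gripper's body (75 mm by 190 mm) begins 51 mm behind the grasp point.
Start: joints at [-1.24, 0.321, -0.07, 1.45, 0.023, 1.371, -0.057], TCP at [0.203, 0.618, 0.223] pointing down, gripper open.
Joint ranges: [-2.86, 2.86], [-0.3, 2.09], [-1.38, 1.24], [0.06, 2.45], [-1.56, 4.7], [0.09, 2.05], [-2.69, 2.69]. Speed limits (rad/s): [2.57, 2.57, 3.14, 3.14, 3.14, 3.14, 3.14].

### API

Orientations are given as a rotation vector (axis times angle).
In Python, from bench import ctrl, vision gives the robot as it stands.
- The arm moves only by the tool jog_arm, never from a script. Its argument "increments" is a list of rows, each an object of numbers: "tx", "ty", "tz": the shift along the tool's x, y, z in mm; "wx", "wy", "wz": the turn, a rotation vector about the tool's x, y, z in rad; "gripper": the opening, from 0 (shut) to 1 (fully open). In form: [{"tx": .., "ty": .., "tz": .., "wx": .., "wy": .., "wz": .., "gripper": ..}, ...]. A call has exactly 5 rows; each row is the pose to reach, as a shift and turn from the pose commanded when the call began, along the tool's axes at that moment; what a row does not reach only later rows make up. A row lasts 1/12 s, in which the tool goes at most 41.7 mm and 7.16 degrees, less where a joint would pass 70% of its speed; a pose out of reach is approached as far as the arm can. A call with a gripper value outside its range is refused whole. The fingers move at their own pace and stop on an object; "grip_force" is the grip in N (left out, the last holds). Time passes only in rows, so rows that repeat a pose let the fingers close, or fill a call up. It gives the time, the measured TCP pose, the force, the opening and the grip force at its end, in the units of the state.
- ctrl.get_state(): the state, without advancing time (a new reading comes with each control period).
- vision.get_image(name): name is "scene" or "top" or "wrist"; returns a dict with "color" (480x640x3 uint8, blue, green, red), "fx", "fy", "cx", "cy" (pixels), "k1" (the pictures are not rectified: a ray, as slopes to the right and down, at radius r is drawn at 1 + k1 r^2 times it, then the intrinsics apply), "extrinsics" (4x4, takes a point from world to camera coordinates). Camera axes: x right, y down, z forward; pixel columns grow to the right and rows downward; lengths in m; the calibration is good to about 2 mm. A picture is of the moment at which its call begins. There is no depth.
- ctrl.close_job(): hands the job in; it is judged then, once.
Trained networks look in the newest picture that a camera, given by its name, has taken for a name from the list of things; names that differ only in an ending like _2 or _b are one class to them, and where a whole thing is asked for, a point or a joint stands for the part that bears it (a point fixed in the world has none). Each returns a list of dicts, best first, with "conf" (0 to 1); they miss things now and then, are a little off and sometimes report something else, mostly with a low value. They report only what shows in the picture. A call takes as long as a camera call.
- vision.spot_in(camera, thing): "bbox" ([left, top, right, bottom] in pixels, round what is visible of it).
The state is a dict: "time": time; "joint_positions": joint angles; "qd": joint speeds; "joint_torque": joint torques, N m; "position": TCP position; "tool_rot": TCP orientation; "ft_force": force on the tool from outside, world axes, zero at the start; "torque": the same for the moment, N m; "grip_width": opening from 0.0 (shut) to 1.0 (fully open); "grip_force": force on a finger pad.
Only numpy, scipy, OpenCV 4.12 (cv2) and the standard library are available. Lean on these libraries where they do the work, as an engineer would, in place of code of your own. Each camera call takes 0.05 s, during which the arm holds its last target. There are 200 camera calls.

## Working session

There is one attempt and no reset: what is moved stays moved. The work goes in short steps, Python scripts to look and compute and a tool call to move; the robot and the scene stay as the last step left them, time stands still between calls to the robot, and variables do not carry over. Pictures are saved under pics/ and viewed, at most 10 in all, crops included, and the job is handed in when it is done.

Besides the shell and the picture viewer there is one more tool, called in YAML: its name, and indented under it one key for each argument. jog_arm: Moves the arm, as the interface text tells. Its arguments: {"type":"object","properties":{"increments":{"type":"array"},"grip_force":{"type":"number"}},"required":["increments"]}

```bash
mkdir -p pics
cat > h.py <<'E'
import numpy as np, cv2
from bench import ctrl, vision
from scipy.spatial.transform import Rotation as R
def ray(im,u,v):
    K=np.array([[im['fx'],0,im['cx']],[0,im['fy'],im['cy']],[0,0,1.]])
    p=cv2.undistortPoints(np.array([[[u,v]]],float),K,np.array([im['k1'],0,0,0.]))[0,0]
    E=np.array(im['extrinsics']); Rm=E[:3,:3]
    return -Rm.T@E[:3,3], Rm.T@np.array([p[0],p[1],1])
def atz(im,u,v,z):
    o,d=ray(im,u,v); return o+d*(z-o[2])/d[2]
def totool(p):
    s=ctrl.get_state(); return R.from_rotvec(s['tool_rot']).inv().apply(np.array(p)-s['position'])*1000
E
python3 - <<'E'
from h import *
ims={}
for c in ('scene','top'):
    im=vision.get_image(c); cv2.imwrite(f'pics/{c}0.png',im['color'])
    for t,z in (('fuse_door_mark',.07),('battery_hatch_mark',.07),('fuse_unit',.058),('battery_unit',.058),('brass_adapter',.02),('big_nut',.01),('dark_torch',.02)):
        for d in vision.spot_in(c,t)[:2]:
            b=d['bbox']; print(c,t,round(d['conf'],2),np.round(b),atz(im,(b[0]+b[2])/2,(b[1]+b[3])/2,z).round(3))
s=ctrl.get_state();print(s['time'],s['position'],s['tool_rot'],R.from_rotvec(s['tool_rot']).as_matrix().round(2))
E
```

```text
scene fuse_door_mark 0.6 [281. 200. 329. 232.] [ 0.622 -0.125  0.07 ]
scene fuse_door_mark 0.25 [390. 262. 450. 299.] [ 0.595 -0.411  0.07 ]
scene battery_hatch_mark 0.64 [203. 243. 263. 282.] [ 0.415 -0.192  0.07 ]
scene fuse_unit 0.74 [269. 198. 341. 260.] [ 0.601 -0.149  0.058]
scene battery_unit 0.79 [189. 245. 275. 315.] [ 0.394 -0.218  0.058]
scene brass_adapter 0.61 [160. 247. 176. 274.] [ 0.386 -0.036  0.02 ]
scene big_nut 0.93 [303. 335. 332. 353.] [ 0.431 -0.37   0.01 ]
scene dark_torch 0.56 [388. 265. 449. 297.] [ 0.666 -0.359  0.02 ]
top fuse_door_mark 0.97 [223. 169. 280. 236.] [ 0.632 -0.11   0.07 ]
top fuse_door_mark 0.44 [206. 159. 294. 257.] [ 0.623 -0.107  0.07 ]
top battery_hatch_mark 0.92 [273. 291. 334. 365.] [ 0.425 -0.17   0.07 ]
top fuse_unit 0.89 [205. 158. 292. 257.] [ 0.628 -0.104  0.058]
top battery_unit 0.8 [258. 278. 351. 377.] [ 0.427 -0.171  0.058]
top brass_adapter 0.7 [212. 359. 231. 379.] [ 0.381 -0.033  0.02 ]
top big_nut 0.64 [410. 301. 435. 322.] [ 0.434 -0.363  0.01 ]
top dark_torch 0.79 [386. 146. 403. 212.] [ 0.661 -0.351  0.02 ]
0.8 [0.20252307 0.6176723  0.22260569] [4.95584527e-01 3.10222274e+00 1.61809338e-04] [[-0.95  0.31  0.  ]
 [ 0.31  0.95  0.  ]
 [-0.    0.   -1.  ]]
```

View pics/top0.png

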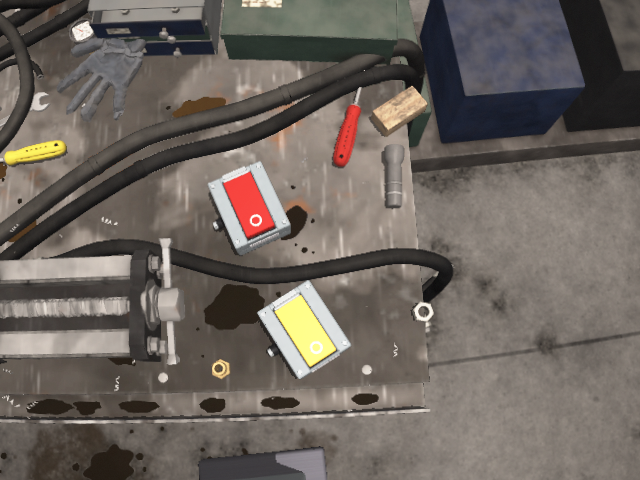

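View pics/scene0.png

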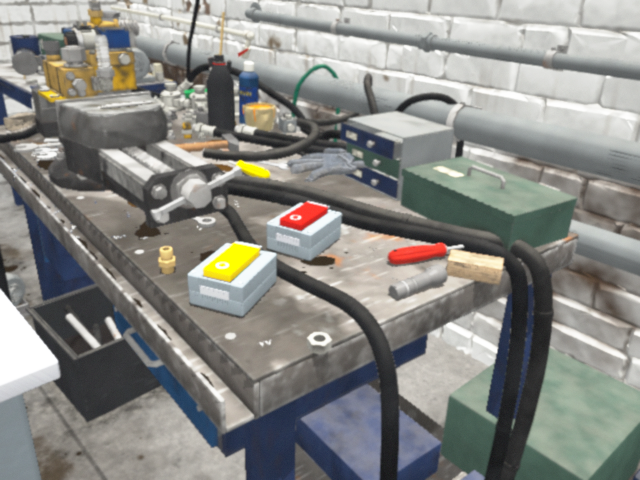

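The top view shows both latched hatches, with the white rings near (256,220) on red and (316,347) on yellow. The scene view agrees, and nothing else sits on the boxes. Next I'll measure the rings and the hatch axes.

```bash
cat >> h.py <<'E'
def hatch(im,col,ztop=.070):
    """ring centre and hinge direction (yaw deg) from colour mask"""
    hsv=cv2.cvtColor(im['color'],cv2.COLOR_BGR2HSV)
    m=cv2.inRange(hsv,(25,120,120),(34,255,255)) if col=='y' else cv2.inRange(hsv,(0,190,110),(6,255,255))|cv2.inRange(hsv,(175,190,110),(180,255,255))
    out=[]
    for c in cv2.findContours(m,cv2.RETR_EXTERNAL,cv2.CHAIN_APPROX_NONE)[0]:
        if cv2.contourArea(c)<300: continue
        f=np.zeros_like(m); cv2.drawContours(f,[c],-1,255,-1); f=cv2.erode(f,np.ones((3,3)))
        w=cv2.bitwise_and(f,cv2.bitwise_not(m))
        cs=cv2.findContours(w,cv2.RETR_EXTERNAL,cv2.CHAIN_APPROX_NONE)[0]
        if not cs: continue
        r=max(cs,key=cv2.contourArea)
        e=cv2.fitEllipse(r)[0] if len(r)>4 else r.mean((0,1))
        M=cv2.moments(c); hc=(M['m10']/M['m00'],M['m01']/M['m00'])
        a=atz(im,*e,.071); b=atz(im,*hc,ztop); d=b-a
        out.append((np.round(e,1),a.round(4),b.round(4),round(np.hypot(*d[:2])*1000,1),round(np.degrees(np.arctan2(d[1],d[0])),1)))
    return out
E
python3 - <<'E'
from h import *
for c in ('top','scene'):
    im=vision.get_image(c)
    for k in 'ry':
        for o in hatch(im,k): print(c,k,*o)
E
```

```text
top r [245.3 193.7] [ 0.6473 -0.1018  0.071 ] [ 0.65  -0.095  0.07 ] 7.4 69.1
top r [348.9 145.8] [ 0.709  -0.2764  0.071 ] [ 0.7279 -0.2757  0.07  ] 18.8 2.1
top y [ 37.3 154.9] [0.7625 0.2461 0.071 ] [0.7703 0.2511 0.07  ] 9.2 32.4
scene r [409.  251.5] [ 0.6557 -0.3415  0.071 ] [ 0.6607 -0.3512  0.07  ] 11.0 -63.1
scene r [295.2 217. ] [ 0.6027 -0.1195  0.071 ] [ 0.6187 -0.1231  0.07  ] 16.4 -12.8
scene y [221.7 264.9] [ 0.3959 -0.189   0.071 ] [ 0.4136 -0.1878  0.07  ] 17.7 3.8
```

jog_arm:
  increments:
    - {"tz": -41, "gripper": 0}
    - {"tz": -82, "gripper": 0}
    - {"tz": -123, "gripper": 0}
    - {"tz": -164, "gripper": 0}
    - {"tz": -205, "gripper": 0}

```text
validation failed for argument at $.in...
```

jog_arm:
  increments:
    - {"tx": 0, "ty": 0, "tz": -41, "wx": 0, "wy": 0, "wz": 0, "gripper": 0}
    - {"tx": 0, "ty": 0, "tz": -82, "wx": 0, "wy": 0, "wz": 0, "gripper": 0}
    - {"tx": 0, "ty": 0, "tz": -123, "wx": 0, "wy": 0, "wz": 0, "gripper": 0}
    - {"tx": 0, "ty": 0, "tz": -164, "wx": 0, "wy": 0, "wz": 0, "gripper": 0}
    - {"tx": 0, "ty": 0, "tz": -205, "wx": 0, "wy": 0, "wz": 0, "gripper": 0}

```text
time: 1.32
position: [0.2024, 0.6172, 0.4299]
tool_rot: [0.496, 3.102, 0.001]
ft_force: [0.8, 0.8, 0.4]
grip_width: 0.709
grip_force: 0.0
```

Run:
```python
from h import *
im=vision.get_image('top'); g=im['color'].astype(int)
for n,u,v,cs in (('r',256,220,[(223,176),(243,169),(280,236)]),('y',316,347,[(273,303),(295,291),(334,354)])):
    w=g[v-9:v+10,u-9:u+10]; yy,xx=np.where(w.min(2)>170)
    e=(u-9+xx.mean(),v-9+yy.mean()); a=atz(im,*e,.071)
    top=atz(im,(cs[0][0]+cs[1][0])/2,(cs[0][1]+cs[1][1])/2,.07); d=top-a
    print(n,len(xx),np.round(e,1),a.round(4),'to hinge edge mm',np.hypot(*d[:2])*1000,'yaw',np.degrees(np.arctan2(d[1],d[0])),'tool',totool(a).round())
s=ctrl.get_state();print(s['time'],s['position'],s['grip_width'])
```

```text
r 68 [255.6 219.6] [ 0.6027 -0.1141  0.071 ] to hinge edge mm 88.38035234846188 yaw 19.20512582866325 tool [-609. -577.  360.]
y 100 [315.8 347. ] [ 0.3947 -0.1845  0.071 ] to hinge edge mm 89.87668222866722 yaw 25.743103875850185 tool [-433. -709.  358.]
1.3667 [0.20277953 0.6188035  0.43935318] 0.6615700010391389
```

jog_arm:
  increments:
    - {"tx": -29, "ty": -27.5, "tz": 0, "wx": 0, "wy": 0, "wz": 0.12, "gripper": 0}
    - {"tx": -58, "ty": -55, "tz": 0, "wx": 0, "wy": 0, "wz": 0.24, "gripper": 0}
    - {"tx": -87, "ty": -82.5, "tz": 0, "wx": 0, "wy": 0, "wz": 0.36, "gripper": 0}
    - {"tx": -116, "ty": -110, "tz": 0, "wx": 0, "wy": 0, "wz": 0.48, "gripper": 0}
    - {"tx": -145, "ty": -137.5, "tz": 0, "wx": 0, "wy": 0, "wz": 0.6, "gripper": 0}

```text
time: 1.78
position: [0.2981, 0.44, 0.4276]
tool_rot: [-1.398, -2.813, -0.001]
ft_force: [0.5, -0.2, -0.2]
grip_width: 0.279
grip_force: 0.0
```

jog_arm:
  increments:
    - {"tx": -39.5, "ty": -6.3, "tz": 0, "wx": 0, "wy": 0, "wz": 0.12, "gripper": 0}
    - {"tx": -79, "ty": -12.6, "tz": 0, "wx": 0, "wy": 0, "wz": 0.24, "gripper": 0}
    - {"tx": -118.5, "ty": -18.9, "tz": 0, "wx": 0, "wy": 0, "wz": 0.36, "gripper": 0}
    - {"tx": -158, "ty": -25.2, "tz": 0, "wx": 0, "wy": 0, "wz": 0.48, "gripper": 0}
    - {"tx": -197.5, "ty": -31.5, "tz": 0, "wx": 0, "wy": 0, "wz": 0.6, "gripper": 0}

```text
time: 2.2
position: [0.3931, 0.2639, 0.4279]
tool_rot: [-2.167, -2.274, -0.002]
ft_force: [0.6, 0.7, 0.1]
grip_width: 0.012
grip_force: 0.0
```

jog_arm:
  increments:
    - {"tx": -36, "ty": 17, "tz": 0, "wx": 0, "wy": 0, "wz": 0.12, "gripper": 0}
    - {"tx": -72, "ty": 34, "tz": 0, "wx": 0, "wy": 0, "wz": 0.24, "gripper": 0}
    - {"tx": -108, "ty": 51, "tz": 0, "wx": 0, "wy": 0, "wz": 0.36, "gripper": 0}
    - {"tx": -144, "ty": 68, "tz": 0, "wx": 0, "wy": 0, "wz": 0.48, "gripper": 0}
    - {"tx": -181, "ty": 85, "tz": 0, "wx": 0, "wy": 0, "wz": 0.6, "gripper": 0}

```text
time: 2.62
position: [0.4877, 0.088, 0.4279]
tool_rot: [-2.742, -1.533, -0.002]
ft_force: [0.5, -0.4, 0.5]
grip_width: 0.005
grip_force: 0.0
```

jog_arm:
  increments:
    - {"tx": -20, "ty": 34.5, "tz": 0, "wx": 0, "wy": 0, "wz": 0.12, "gripper": 0}
    - {"tx": -40, "ty": 69, "tz": 0, "wx": 0, "wy": 0, "wz": 0.24, "gripper": 0}
    - {"tx": -60, "ty": 103.5, "tz": 0, "wx": 0, "wy": 0, "wz": 0.36, "gripper": 0}
    - {"tx": -80, "ty": 138, "tz": 0, "wx": 0, "wy": 0, "wz": 0.48, "gripper": 0}
    - {"tx": -101, "ty": 173, "tz": 0, "wx": 0, "wy": 0, "wz": 0.6, "gripper": 0}

```text
time: 3.03
position: [0.5833, -0.0878, 0.428]
tool_rot: [-3.072, -0.655, -0.002]
ft_force: [0.3, 0.7, 0.5]
grip_width: 0.009
grip_force: 0.0
```

Run:
```python
from h import *
im=vision.get_image('wrist'); cv2.imwrite('pics/wrist1.png',im['color'])
for t in ('fuse_door_mark','battery_hatch_mark'):
    for d in vision.spot_in('wrist',t)[:2]:print(t,d)
s=ctrl.get_state();print(s['time'],s['position'],s['tool_rot'],s['joint_positions'],totool([.6027,-.1141,.071]))
```

```text
fuse_door_mark {'bbox': [325.9, 129.1, 365.2, 205.3], 'conf': 0.89}
battery_hatch_mark {'bbox': [312.4, 266.3, 339.4, 282.6], 'conf': 0.6}
battery_hatch_mark {'bbox': [295.5, 252.0, 355.1, 285.0], 'conf': 0.23}
3.1833 [ 0.58278943 -0.09028542  0.42656341] [ 3.07115705  0.65112896 -0.00353244] [-0.46053874  0.2033422   0.70602838  1.24488358 -0.13036657  1.74076042
 -0.93975561] [  9.47659586  29.25704529 355.58841893]
```

View pics/wrist1.png

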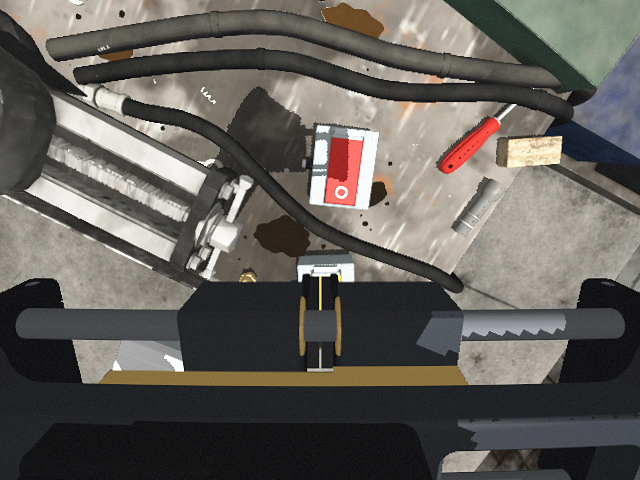

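The wrist view shows the red hatch almost in line with the image, its ring near (341,192), and the fingers shut at the lower centre. I'll place that ring more exactly.

Run:
```python
from h import *
im=vision.get_image('wrist'); g=im['color'].astype(int); u,v=341,192
w=g[v-9:v+10,u-9:u+10]; yy,xx=np.where(w.min(2)>150)
e=(u-9+xx.mean(),v-9+yy.mean()); a=atz(im,*e,.071); b=atz(im,347,138,.07)-a
print(len(xx),e,a,np.degrees(np.arctan2(b[1],b[0])),np.hypot(*b[:2]),totool(a),totool((.6027,-.1141,.071)),ctrl.get_state()['position'])
```

```text
107 (np.float64(339.14018691588785), np.float64(190.0)) [ 0.60328521 -0.11428525  0.071     ] 16.045982321530868 0.07764076508791094 [  8.27146118  32.93186978 355.94252398] [  7.81380243  32.52280796 355.94314852] [ 0.58266194 -0.08748036  0.42695531]
```

jog_arm:
  increments:
    - {"tx": 8, "ty": 32, "tz": 20, "wx": 0, "wy": 0, "wz": 0.09, "gripper": 0}
    - {"tx": 8, "ty": 32, "tz": 60, "wx": 0, "wy": 0, "wz": 0.09, "gripper": 0}
    - {"tx": 8, "ty": 32, "tz": 100, "wx": 0, "wy": 0, "wz": 0.09, "gripper": 0}
    - {"tx": 8, "ty": 32, "tz": 140, "wx": 0, "wy": 0, "wz": 0.09, "gripper": 0}
    - {"tx": 8, "ty": 32, "tz": 180, "wx": 0, "wy": 0, "wz": 0.09, "gripper": 0}

```text
time: 3.65
position: [0.603, -0.1094, 0.2463]
tool_rot: [-3.095, -0.53, -0.003]
ft_force: [0.8, -0.2, 0.7]
grip_width: 0.005
grip_force: 0.0
```

jog_arm:
  increments:
    - {"tx": 0, "ty": 0, "tz": 40, "wx": 0, "wy": 0, "wz": 0, "gripper": 0}
    - {"tx": 0, "ty": 0, "tz": 80, "wx": 0, "wy": 0, "wz": 0, "gripper": 0}
    - {"tx": 0, "ty": 0, "tz": 100, "wx": 0, "wy": 0, "wz": 0, "gripper": 0}
    - {"tx": 0, "ty": 0, "tz": 110, "wx": 0, "wy": 0, "wz": 0, "gripper": 0}
    - {"tx": 0, "ty": 0, "tz": 110, "wx": 0, "wy": 0, "wz": 0, "gripper": 0}

```text
time: 4.07
position: [0.6018, -0.1096, 0.1356]
tool_rot: [-3.095, -0.528, 0.005]
ft_force: [-0.4, 0.4, 0.1]
grip_width: 0.004
grip_force: 0.0
```

Run:
```python
from h import *
im=vision.get_image('wrist'); cv2.imwrite('pics/wrist2.png',im['color'])
s=ctrl.get_state();print(s['time'],s['position'],s['tool_rot'],s['ft_force'],totool([.603,-.1142,.071]))
```

```text
4.1167 [ 0.60324153 -0.11044161  0.13780565] [-3.09599168e+00 -5.27503053e-01  3.32417229e-05] [-1.45424463  0.30590476  0.63852322] [-1.48214111  3.53137299 66.80203548]
```

View pics/wrist2.png

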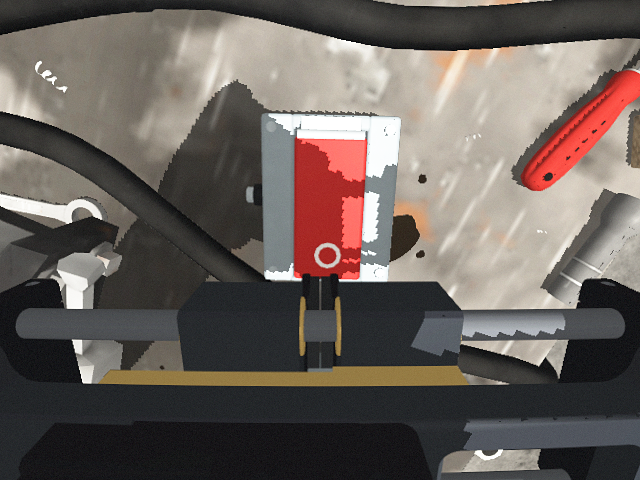

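The close wrist view shows the ring at (327,255), slightly right of the finger line, which matches the 3–4 mm offset. I'll correct that and press.

jog_arm:
  increments:
    - {"tx": -1, "ty": 4, "tz": 25, "wx": 0, "wy": 0, "wz": 0, "gripper": 0}
    - {"tx": -1, "ty": 4, "tz": 50, "wx": 0, "wy": 0, "wz": 0, "gripper": 0}
    - {"tx": -1, "ty": 4, "tz": 60, "wx": 0, "wy": 0, "wz": 0, "gripper": 0}
    - {"tx": -1, "ty": 4, "tz": 66, "wx": 0, "wy": 0, "wz": 0, "gripper": 0}
    - {"tx": -1, "ty": 4, "tz": 70, "wx": 0, "wy": 0, "wz": 0, "gripper": 0}

```text
time: 4.53
position: [0.6044, -0.1159, 0.0687]
tool_rot: [-3.097, -0.525, -0.003]
ft_force: [-0.6, -0.2, 1.2]
grip_width: 0.007
grip_force: 0.8
```

jog_arm:
  increments:
    - {"tx": 0, "ty": 0, "tz": 2, "wx": 0, "wy": 0, "wz": 0, "gripper": 0}
    - {"tx": 0, "ty": 0, "tz": 4, "wx": 0, "wy": 0, "wz": 0, "gripper": 0}
    - {"tx": 0, "ty": 0, "tz": 6, "wx": 0, "wy": 0, "wz": 0, "gripper": 0}
    - {"tx": 0, "ty": 0, "tz": 7, "wx": 0, "wy": 0, "wz": 0, "gripper": 0}
    - {"tx": 0, "ty": 0, "tz": 8, "wx": 0, "wy": 0, "wz": 0, "gripper": 0}

```text
time: 4.95
position: [0.6044, -0.1164, 0.0602]
tool_rot: [3.097, 0.524, 0.003]
ft_force: [0.6, 1.2, 1.0]
grip_width: 0.006
grip_force: 0.6
```

jog_arm:
  increments:
    - {"tx": 0, "ty": 0, "tz": 0.5, "wx": 0, "wy": 0, "wz": 0, "gripper": 0}
    - {"tx": 0, "ty": 0, "tz": 1, "wx": 0, "wy": 0, "wz": 0, "gripper": 0}
    - {"tx": 0, "ty": 0, "tz": 1.5, "wx": 0, "wy": 0, "wz": 0, "gripper": 0}
    - {"tx": 0, "ty": 0, "tz": 2, "wx": 0, "wy": 0, "wz": 0, "gripper": 0}
    - {"tx": 0, "ty": 0, "tz": 2, "wx": 0, "wy": 0, "wz": 0, "gripper": 0}

```text
time: 5.37
position: [0.6045, -0.1164, 0.0595]
tool_rot: [-3.097, -0.523, -0.003]
ft_force: [-1.5, 1.2, 10.9]
grip_width: 0.008
grip_force: 5.4
```

The force has jumped to 11 N at z = 59.5 mm, so the door is at its stop. I'll retract now.

jog_arm:
  increments:
    - {"tx": 0, "ty": 0, "tz": -35, "wx": 0, "wy": 0, "wz": 0, "gripper": 0}
    - {"tx": 0, "ty": 0, "tz": -75, "wx": 0, "wy": 0, "wz": 0, "gripper": 0}
    - {"tx": 0, "ty": 0, "tz": -115, "wx": 0, "wy": 0, "wz": 0, "gripper": 0}
    - {"tx": 0, "ty": 0, "tz": -155, "wx": 0, "wy": 0, "wz": 0, "gripper": 0}
    - {"tx": 0, "ty": 0, "tz": -195, "wx": 0, "wy": 0, "wz": 0, "gripper": 0}

```text
time: 5.78
position: [0.6027, -0.1168, 0.2543]
tool_rot: [3.098, 0.522, -0.001]
ft_force: [1.7, -0.2, 0.2]
grip_width: 0.004
grip_force: 0.0
```

jog_arm:
  increments:
    - {"tx": 0, "ty": 0, "tz": 0, "wx": 0, "wy": 0, "wz": 0, "gripper": 0}
    - {"tx": 0, "ty": 0, "tz": 0, "wx": 0, "wy": 0, "wz": 0, "gripper": 0}
    - {"tx": 0, "ty": 0, "tz": 0, "wx": 0, "wy": 0, "wz": 0, "gripper": 0}
    - {"tx": 0, "ty": 0, "tz": 0, "wx": 0, "wy": 0, "wz": 0, "gripper": 0}
    - {"tx": 0, "ty": 0, "tz": 0, "wx": 0, "wy": 0, "wz": 0, "gripper": 0}

```text
time: 6.2
position: [0.6026, -0.1161, 0.2506]
tool_rot: [-3.097, -0.523, 0.005]
ft_force: [0.2, 0.4, 0.6]
grip_width: 0.007
grip_force: 0.0
```

jog_arm:
  increments:
    - {"tx": 0, "ty": 0, "tz": 0, "wx": 0, "wy": 0, "wz": 0, "gripper": 0}
    - {"tx": 0, "ty": 0, "tz": 0, "wx": 0, "wy": 0, "wz": 0, "gripper": 0}
    - {"tx": 0, "ty": 0, "tz": 0, "wx": 0, "wy": 0, "wz": 0, "gripper": 0}
    - {"tx": 0, "ty": 0, "tz": 0, "wx": 0, "wy": 0, "wz": 0, "gripper": 0}
    - {"tx": 0, "ty": 0, "tz": 0, "wx": 0, "wy": 0, "wz": 0, "gripper": 0}

```text
time: 6.62
position: [0.6035, -0.1164, 0.2525]
tool_rot: [3.098, 0.523, -0.0]
ft_force: [0.1, -0.3, -1.5]
grip_width: 0.001
grip_force: 0.0
```

jog_arm:
  increments:
    - {"tx": 0, "ty": 0, "tz": 0, "wx": 0, "wy": 0, "wz": 0, "gripper": 0}
    - {"tx": 0, "ty": 0, "tz": 0, "wx": 0, "wy": 0, "wz": 0, "gripper": 0}
    - {"tx": 0, "ty": 0, "tz": 0, "wx": 0, "wy": 0, "wz": 0, "gripper": 0}
    - {"tx": 0, "ty": 0, "tz": 0, "wx": 0, "wy": 0, "wz": 0, "gripper": 0}
    - {"tx": 0, "ty": 0, "tz": 0, "wx": 0, "wy": 0, "wz": 0, "gripper": 0}

```text
time: 7.03
position: [0.6035, -0.1163, 0.2526]
tool_rot: [-3.098, -0.524, -0.0]
ft_force: [0.2, -0.3, 0.7]
grip_width: 0.005
grip_force: 0.0
```

Run:
```python
from h import *
im=vision.get_image('wrist'); cv2.imwrite('pics/wrist3.png',im['color'])
s=ctrl.get_state();print(s['time'],s['position'],s['tool_rot'],s['joint_positions'],totool([.3947,-.1845,.071]))
```

```text
7.0833 [ 0.60352235 -0.11632996  0.25258577] [-3.09759270e+00 -5.23390068e-01 -1.94009477e-04] [-0.43463612  0.27232373  0.71443534  1.52325006 -0.17954617  1.4128814
 -0.94623545] [-219.6520984    -4.21069106  181.55590121]
```

View pics/wrist3.png

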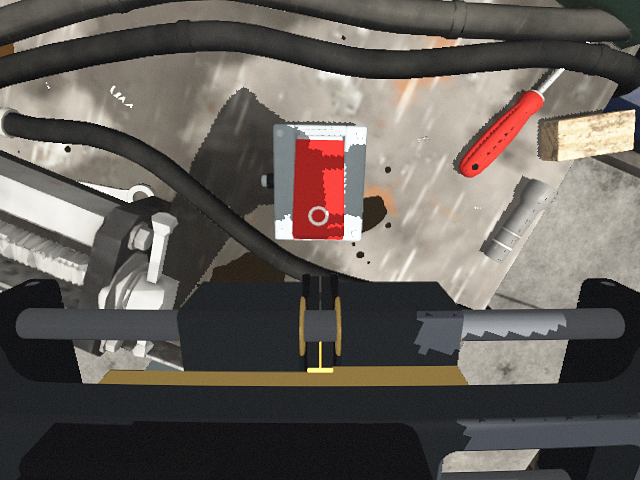

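The hatch still seems flat in this view (ring at 318,216). I'll check the ring height and the scene camera.

Run:
```python
from h import *
im=vision.get_image('wrist')
print('wrist ring z71',atz(im,318.2,215.8,.071),'z117',atz(im,318.2,215.8,.117))
im=vision.get_image('top'); a=im['color'][130:280,180:330]
im2=vision.get_image('scene'); b=im2['color'][180:330,180:350]
cv2.imwrite('pics/c4.png',np.hstack([cv2.resize(a,(400,400)),cv2.resize(b,(400,353)) [:353].copy() if 0 else cv2.copyMakeBorder(cv2.resize(b,(400,353)),0,47,0,0,cv2.BORDER_CONSTANT)]))
```

```text
wrist ring z71 [ 0.60740565 -0.11305103  0.071     ] z117 [ 0.6162438  -0.11020592  0.117     ]
```

View pics/c4.png

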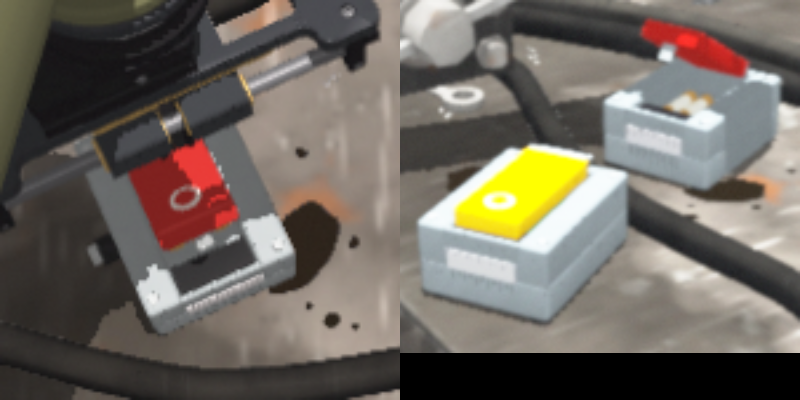

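The door is open: the scene crop shows the red hatch standing up with the fuses visible, and the yellow hatch still shut. I'll move over to the yellow one.

jog_arm:
  increments:
    - {"tx": -40, "ty": -1, "tz": 0, "wx": 0, "wy": 0, "wz": -0.05, "gripper": 0}
    - {"tx": -80, "ty": -2, "tz": 0, "wx": 0, "wy": 0, "wz": -0.1, "gripper": 0}
    - {"tx": -120, "ty": -3, "tz": 0, "wx": 0, "wy": 0, "wz": -0.14, "gripper": 0}
    - {"tx": -160, "ty": -4, "tz": 0, "wx": 0, "wy": 0, "wz": -0.14, "gripper": 0}
    - {"tx": -200, "ty": -4, "tz": 0, "wx": 0, "wy": 0, "wz": -0.14, "gripper": 0}

```text
time: 7.65
position: [0.4116, -0.1788, 0.2522]
tool_rot: [3.053, 0.739, -0.0]
ft_force: [-0.3, -1.1, 1.2]
grip_width: 0.004
grip_force: 0.0
```

jog_arm:
  increments:
    - {"tx": -20, "ty": 3, "tz": 0, "wx": 0, "wy": 0, "wz": 0, "gripper": 0}
    - {"tx": -20, "ty": 3, "tz": 40, "wx": 0, "wy": 0, "wz": 0, "gripper": 0}
    - {"tx": -20, "ty": 3, "tz": 80, "wx": 0, "wy": 0, "wz": 0, "gripper": 0}
    - {"tx": -20, "ty": 3, "tz": 110, "wx": 0, "wy": 0, "wz": 0, "gripper": 0}
    - {"tx": -20, "ty": 3, "tz": 110, "wx": 0, "wy": 0, "wz": 0, "gripper": 0}

```text
time: 8.07
position: [0.3925, -0.1889, 0.1377]
tool_rot: [-3.05, -0.737, 0.013]
ft_force: [-1.3, 0.5, -0.5]
grip_width: 0.004
grip_force: 0.0
```

Run:
```python
from h import *
im=vision.get_image('wrist'); cv2.imwrite('pics/wrist5.png',im['color'])
s=ctrl.get_state();print(s['time'],s['position'],s['tool_rot'],s['ft_force'],totool([.3947,-.1845,.071]))
p,q=s['position'],R.from_rotvec(s['tool_rot'])
g=im['color']; 
for u,v in ((318,216),(327,255)): pass
print(vision.spot_in('wrist','battery_hatch_mark')[:1])
```

```text
8.1167 [ 0.3945503  -0.18958738  0.14067254] [-3.05174361 -0.73731228  0.00808357] [ 0.21801963 -0.44573237  0.58986519] [ 2.77134653 -4.23591643 69.67455066]
[{'bbox': [283.7, 108.4, 356.5, 274.5], 'conf': 0.88}]
```

View pics/wrist5.png

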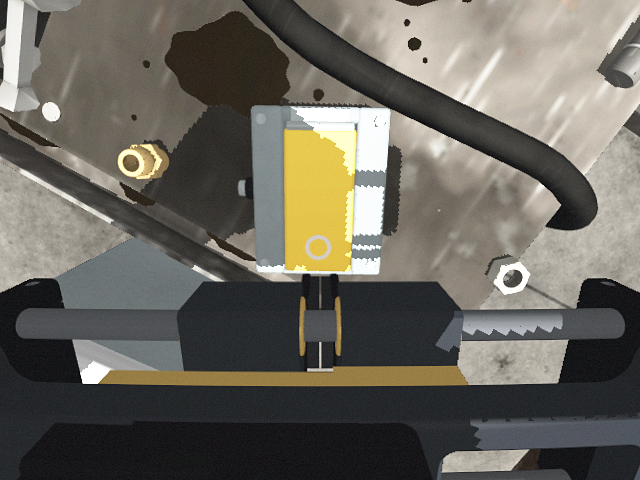

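The yellow hatch is square to the tool, with its ring at (318,247). The adapter and the nut are well clear.

Run:
```python
from h import *
im=vision.get_image('wrist'); a=atz(im,318,247,.071)
print(a,totool(a),totool([.3947,-.1845,.071]),ctrl.get_state()['time'])
```

```text
[ 0.39917643 -0.18717382  0.071     ] [ 2.58670628 -2.48851107 73.08737082] [-0.17294479 -6.91253352 73.07816051] 8.2167
```

jog_arm:
  increments:
    - {"tx": 2.5, "ty": -2.5, "tz": 0, "wx": 0, "wy": 0, "wz": 0, "gripper": 0}
    - {"tx": 2.5, "ty": -2.5, "tz": 0, "wx": 0, "wy": 0, "wz": 0, "gripper": 0}
    - {"tx": 2.5, "ty": -2.5, "tz": 0, "wx": 0, "wy": 0, "wz": 0, "gripper": 0}
    - {"tx": 2.5, "ty": -2.5, "tz": 20, "wx": 0, "wy": 0, "wz": 0, "gripper": 0}
    - {"tx": 2.5, "ty": -2.5, "tz": 40, "wx": 0, "wy": 0, "wz": 0, "gripper": 0}

```text
time: 8.63
position: [0.4, -0.187, 0.1039]
tool_rot: [3.052, 0.74, 0.008]
ft_force: [-0.4, 0.6, 0.2]
grip_width: 0.006
grip_force: 0.0
```

jog_arm:
  increments:
    - {"tx": 0, "ty": 0, "tz": 10, "wx": 0, "wy": 0, "wz": 0, "gripper": 0}
    - {"tx": 0, "ty": 0, "tz": 20, "wx": 0, "wy": 0, "wz": 0, "gripper": 0}
    - {"tx": 0, "ty": 0, "tz": 25, "wx": 0, "wy": 0, "wz": 0, "gripper": 0}
    - {"tx": 0, "ty": 0, "tz": 30, "wx": 0, "wy": 0, "wz": 0, "gripper": 0}
    - {"tx": 0, "ty": 0, "tz": 33, "wx": 0, "wy": 0, "wz": 0, "gripper": 0}

```text
time: 9.05
position: [0.3983, -0.1868, 0.0695]
tool_rot: [3.053, 0.739, 0.0]
ft_force: [-1.2, 0.8, 1.2]
grip_width: 0.007
grip_force: 0.7
```

jog_arm:
  increments:
    - {"tx": 0, "ty": 0, "tz": 2, "wx": 0, "wy": 0, "wz": 0, "gripper": 0}
    - {"tx": 0, "ty": 0, "tz": 4, "wx": 0, "wy": 0, "wz": 0, "gripper": 0}
    - {"tx": 0, "ty": 0, "tz": 6, "wx": 0, "wy": 0, "wz": 0, "gripper": 0}
    - {"tx": 0, "ty": 0, "tz": 8, "wx": 0, "wy": 0, "wz": 0, "gripper": 0}
    - {"tx": 0, "ty": 0, "tz": 9, "wx": 0, "wy": 0, "wz": 0, "gripper": 0}

```text
time: 9.47
position: [0.3985, -0.1868, 0.0606]
tool_rot: [3.053, 0.739, 0.002]
ft_force: [-0.0, -0.1, 1.0]
grip_width: 0.006
grip_force: 0.6
```

jog_arm:
  increments:
    - {"tx": 0, "ty": 0, "tz": 0.5, "wx": 0, "wy": 0, "wz": 0, "gripper": 0}
    - {"tx": 0, "ty": 0, "tz": 1, "wx": 0, "wy": 0, "wz": 0, "gripper": 0}
    - {"tx": 0, "ty": 0, "tz": 1.5, "wx": 0, "wy": 0, "wz": 0, "gripper": 0}
    - {"tx": 0, "ty": 0, "tz": 2, "wx": 0, "wy": 0, "wz": 0, "gripper": 0}
    - {"tx": 0, "ty": 0, "tz": 2, "wx": 0, "wy": 0, "wz": 0, "gripper": 0}

```text
time: 9.88
position: [0.3987, -0.1868, 0.0597]
tool_rot: [-3.053, -0.739, -0.001]
ft_force: [-2.5, 1.4, 11.0]
grip_width: 0.003
grip_force: 5.5
```

The yellow hatch is at its stop as well (11 N). I'll retract and wait for it to pop.

jog_arm:
  increments:
    - {"tx": 0, "ty": 0, "tz": -35, "wx": 0, "wy": 0, "wz": 0, "gripper": 0}
    - {"tx": 0, "ty": 0, "tz": -75, "wx": 0, "wy": 0, "wz": 0, "gripper": 0}
    - {"tx": 0, "ty": 0, "tz": -115, "wx": 0, "wy": 0, "wz": 0, "gripper": 0}
    - {"tx": 0, "ty": 0, "tz": -155, "wx": 0, "wy": 0, "wz": 0, "gripper": 0}
    - {"tx": 0, "ty": 0, "tz": -195, "wx": 0, "wy": 0, "wz": 0, "gripper": 0}

```text
time: 10.3
position: [0.3973, -0.1868, 0.2554]
tool_rot: [-3.053, -0.738, -0.001]
ft_force: [1.7, -0.0, 0.5]
grip_width: 0.006
grip_force: 0.0
```

jog_arm:
  increments:
    - {"tx": 0, "ty": 0, "tz": 0, "wx": 0, "wy": 0, "wz": 0, "gripper": 0}
    - {"tx": 0, "ty": 0, "tz": 0, "wx": 0, "wy": 0, "wz": 0, "gripper": 0}
    - {"tx": 0, "ty": 0, "tz": 0, "wx": 0, "wy": 0, "wz": 0, "gripper": 0}
    - {"tx": 0, "ty": 0, "tz": 0, "wx": 0, "wy": 0, "wz": 0, "gripper": 0}
    - {"tx": 0, "ty": 0, "tz": 0, "wx": 0, "wy": 0, "wz": 0, "gripper": 0}

```text
time: 10.72
position: [0.397, -0.1864, 0.2519]
tool_rot: [-3.053, -0.739, 0.005]
ft_force: [-1.3, 0.2, 0.4]
grip_width: 0.007
grip_force: 0.0
```

jog_arm:
  increments:
    - {"tx": 0, "ty": 0, "tz": 0, "wx": 0, "wy": 0, "wz": 0, "gripper": 0}
    - {"tx": 0, "ty": 0, "tz": 0, "wx": 0, "wy": 0, "wz": 0, "gripper": 0}
    - {"tx": 0, "ty": 0, "tz": 0, "wx": 0, "wy": 0, "wz": 0, "gripper": 0}
    - {"tx": 0, "ty": 0, "tz": 0, "wx": 0, "wy": 0, "wz": 0, "gripper": 0}
    - {"tx": 0, "ty": 0, "tz": 0, "wx": 0, "wy": 0, "wz": 0, "gripper": 0}

```text
time: 11.13
position: [0.3979, -0.1867, 0.2534]
tool_rot: [-3.053, -0.739, 0.0]
ft_force: [0.8, 0.1, 0.5]
grip_width: 0.007
grip_force: 0.0
```

jog_arm:
  increments:
    - {"tx": 0, "ty": 0, "tz": 0, "wx": 0, "wy": 0, "wz": 0, "gripper": 0}
    - {"tx": 0, "ty": 0, "tz": 0, "wx": 0, "wy": 0, "wz": 0, "gripper": 0}
    - {"tx": 0, "ty": 0, "tz": 0, "wx": 0, "wy": 0, "wz": 0, "gripper": 0}
    - {"tx": 0, "ty": 0, "tz": 0, "wx": 0, "wy": 0, "wz": 0, "gripper": 0}
    - {"tx": 0, "ty": 0, "tz": 0, "wx": 0, "wy": 0, "wz": 0, "gripper": 0}

```text
time: 11.55
position: [0.398, -0.1867, 0.2536]
tool_rot: [-3.053, -0.739, -0.0]
ft_force: [-0.2, 1.0, 0.0]
grip_width: 0.004
grip_force: 0.0
```

jog_arm:
  increments:
    - {"tx": 0, "ty": 0, "tz": 0, "wx": 0, "wy": 0, "wz": 0, "gripper": 0}
    - {"tx": 0, "ty": 0, "tz": 0, "wx": 0, "wy": 0, "wz": 0, "gripper": 0}
    - {"tx": 0, "ty": 0, "tz": 0, "wx": 0, "wy": 0, "wz": 0, "gripper": 0}
    - {"tx": 0, "ty": 0, "tz": 0, "wx": 0, "wy": 0, "wz": 0, "gripper": 0}
    - {"tx": 0, "ty": 0, "tz": 0, "wx": 0, "wy": 0, "wz": 0, "gripper": 0}

```text
time: 11.97
position: [0.398, -0.1867, 0.2535]
tool_rot: [-3.053, -0.739, -0.0]
ft_force: [0.5, -0.3, 1.2]
grip_width: 0.003
grip_force: 0.0
```

jog_arm:
  increments:
    - {"tx": 0, "ty": 0, "tz": 0, "wx": 0, "wy": 0, "wz": 0, "gripper": 0}
    - {"tx": 0, "ty": 0, "tz": 0, "wx": 0, "wy": 0, "wz": 0, "gripper": 0}
    - {"tx": 0, "ty": 0, "tz": 0, "wx": 0, "wy": 0, "wz": 0, "gripper": 0}
    - {"tx": 0, "ty": 0, "tz": 0, "wx": 0, "wy": 0, "wz": 0, "gripper": 0}
    - {"tx": 0, "ty": 0, "tz": 0, "wx": 0, "wy": 0, "wz": 0, "gripper": 0}

```text
time: 12.38
position: [0.398, -0.1867, 0.2535]
tool_rot: [-3.053, -0.739, -0.0]
ft_force: [-0.1, 0.2, -0.3]
grip_width: 0.005
grip_force: 0.0
```

jog_arm:
  increments:
    - {"tx": 0, "ty": 0, "tz": 0, "wx": 0, "wy": 0, "wz": 0, "gripper": 0}
    - {"tx": 0, "ty": 0, "tz": 0, "wx": 0, "wy": 0, "wz": 0, "gripper": 0}
    - {"tx": 0, "ty": 0, "tz": 0, "wx": 0, "wy": 0, "wz": 0, "gripper": 0}
    - {"tx": 0, "ty": 0, "tz": 0, "wx": 0, "wy": 0, "wz": 0, "gripper": 0}
    - {"tx": 0, "ty": 0, "tz": 0, "wx": 0, "wy": 0, "wz": 0, "gripper": 0}

```text
time: 12.8
position: [0.398, -0.1867, 0.2536]
tool_rot: [-3.053, -0.739, -0.0]
ft_force: [0.4, 0.3, -0.0]
grip_width: 0.006
grip_force: 0.0
```

Run:
```python
from h import *
im=vision.get_image('scene'); cv2.imwrite('pics/s6.png',cv2.resize(im['color'][150:380,140:460],(800,575)))
print(ctrl.get_state()['time'])
```

```text
12.85
```

View pics/s6.png

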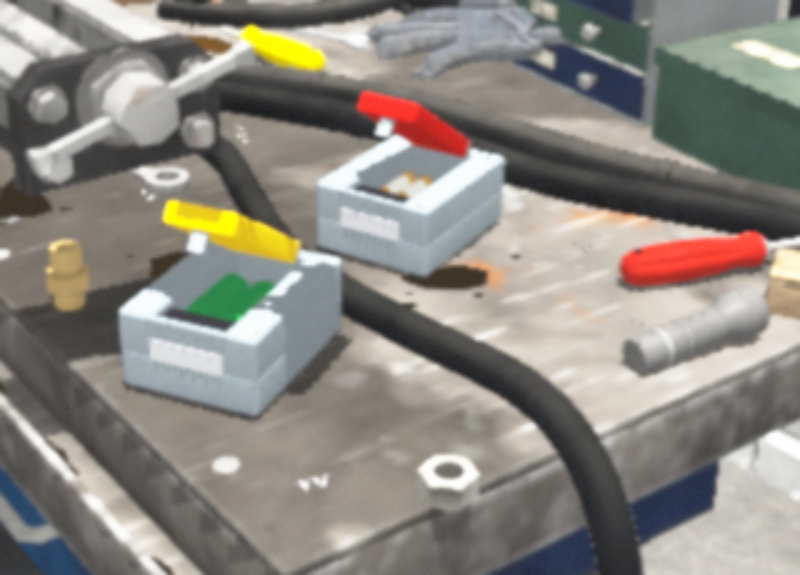

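Both hatches stand open: fuses show under the red and green cells under the yellow. The adapter, nut and torch haven't been touched.

```bash
python3 -c "
from bench import ctrl
print(ctrl.close_job())"
```

```text
the job is handed in; nothing more can be done
None
```

I pressed the red fuse door and then the yellow battery hatch once each; both popped open and were still standing open when I handed the job in at about 13 s, with the adapter, nut and torch untouched (no verdict came back).

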